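Lock the fume filter hatch with the slotted key

ROBOT

A 6-joint arm with a two-finger parallel gripper is mounted at the origin on the work surface. World frame = base frame: x ahead of the robot, y to its left, z up, the work surface at z = 0. Lengths are in m, angles in rad, forces in N, time in s.
With the tool pointing down it reaches from about 0.3 to 0.875 m from the base axis. Payload 6.4 kg.
Tool frame: the origin (TCP) lies midway between the tips of the shut fingers; the grasp point (between the pads) lies 19 mm behind it; z points along the fingers, y is the direction in which the jaws open and shut (so a half turn about z gives the same grasp; the last joint's range is limited). The gripper opens to 85 mm and grips with 20 to 120 N. Pads are 22 mm wide; open, the fingers measure 114 mm over their backs; the gripper's body (76 mm by 85 mm) begins 54 mm behind the grasp point. The pads swing forward as they close: fully open they stand 13 mm farther back than shut.
Start: joints at [1.015, 0.181, 1.607, -0, 1.354, -0.206], TCP at [0.197, 0.54, 0.231] pointing down, gripper open.
Joint ranges: [-2.99, 2.99], [-0.89, 2.07], [0.3, 2.58], [-1.14, 4.28], [0, 2.63], [-3.12, 3.12]. Speed limits (rad/s): [2.57, 2.57, 3.01, 3.14, 3.14, 3.14].

INTERFACE

Orientations are given as a unit quaternion [w, x, y, z].
In Python, from bench import ctrl gives the robot as it stands. The module is installed in compiled form; this text tells all that it offers.
- The arm moves only by the tool arm_command, never from a script. Its argument "plan" is one flat list of numbers, 4 for each row, row after row: the shift along the tool's x, y, z in mm, then the turn about the tool's z in rad. A call has 1 to 20 rows; each row shifts and turns the commanded pose from where the row before left it, along the tool's axes as they then stand; what a row does not reach is not made up. A row lasts 1/10 s, in which the tool goes at most 50 mm and 8.59 degrees, less where a joint would pass 70% of its speed; a pose out of reach is approached as far as the arm can. A call is refused whole if a number of a shift passes 50 or a number of a turn 0.15, either way. A call with a gripper value outside its range is refused whole. "grip" is the opening, from 0 (shut) to 1 (fully open), set as the call begins (left out, the last holds). The fingers move at their own pace and stop on an object; the grip force is fixed at half the most. Time passes only in rows, so rows that do not move let the fingers close. It gives the time, the measured TCP pose, the force and the opening at its end, in the units of the state.
- ctrl.get_obs(): the state, without advancing time (a new reading comes with each control period).
- ctrl.camera(name): name is "side" or "top"; returns a dict with "color" (400x640x3 uint8, red, green, blue), "camera_matrix" (3x3 intrinsics, pixels), "k1" (the pictures are not rectified: a ray, as slopes to the right and down, at radius r is drawn at 1 + k1 r^2 times it, then the intrinsics apply), "eye" and "attitude" of the camera in the world. Camera axes: x right, y up, looking along -z (the intrinsics and any distortion apply to the point x, -y, -z); pixel columns grow to the right and rows downward; lengths in m; the calibration is good to about 2 mm. A picture is of the moment at which its call begins. There is no depth.
- ctrl.hand_in(): hands the job in, once; it reports no verdict.
The state is a dict: "time_s": time; "q": joint angles; "dq": joint speeds; "joint_efforts": joint torques, N m; "eef_pos": TCP position; "eef_rot": TCP orientation; "wrist_force": force on the tool from outside, world axes, zero at the start; "torque": the same for the moment, N m; "opening": opening from 0.0 (shut) to 1.0 (fully open).
Only numpy, scipy, OpenCV 4.12 (cv2) and the standard library are available. Lean on these libraries where they do the work, as an engineer would, in place of code of your own. Each camera call takes 0.05 s, during which the arm holds its last target. There are 200 camera calls.

TASK

Take the flat-bladed key out of its stand, put its blade into the slotted cam lock on the filter unit and turn the lock clockwise until you feel it come up firmly against its stop, fully locked, without forcing it. Then put the key back upright, fully down in its stand, let it go, and leave the other things on the bench where they are.

Things in the scene. Friction and masses are not known exactly. Their poses are not given: they have to be found in the camera images.
- key_grip (a point): middle of the key's flat black handle, 34 (this frame's x) x 12 (y) x 48 mm tall (z, up). Grip it across its 12 mm (y). It is 67 mm above the blade's tip; the handle spans 43 to 91 mm above the tip. The key (70 g) stands upright, blade down, loose in the round hole of its stand, turned any way; half a turn makes no difference
- key_tip (a point): centre of the bottom edge of the key's blade; axes as key_grip. From here up: flat steel blade 14 wide (x) x 2.6 thick (y) x 10 mm long; round shank, 9 mm diameter, up to 40 mm; thin collar, 26 mm diameter, from 40 to 43 mm, which rests on the stand's top; then the handle
- stand_hole (a point): centre of the mouth (45 mm above the bench) of the round hole, 18 mm diameter, right through the key stand: a fixed grey block 56 x 56 x 45 mm on a thin 70 mm black foot. With the key fully home its tip is 40 mm below this point
- lock_center (a point): fixed point on the lock's axis, level with its top face (58 mm above the bench); axes of the filter unit, z up. The unit is a fixed grey metal case 150 (x) x 110 (y) x 50 mm tall with an aluminium hatch on top; the lock lies 30 mm from its centre towards its -x side. A small loose tin stands on the hatch's other half
- slot (a point): centre of the slot's mouth in the lock's round steel head (36 mm diameter, 8 mm above the hatch). x runs along the slot: 18 long, 4.4 wide, 7 mm deep, ends closed, edges square; turns with the lock. The blade has about 0.13 rad of play either way in it. The head is sprung: pressed, it yields 4 mm at most, from 4 N to 12 N, then is hard
- cam (a joint): the lock's angle in rad, growing clockwise seen from above: 0 when the slot lies along lock_center's x; begins at 0.15 to 0.45 and stops hard at 1.57, fully locked. It takes about 0.08 N m to turn, the same up to the stop, and stays where it is left. The reading cannot tell whether it bears on the stop; the moment can: firmly home is 0.15 to 0.25 N m, held a moment; more is forcing it
- tin: small loose aluminium tin of screws lying on the unit's hatch, 34 mm diameter, 14 mm tall; bystander; origin at the centre of its underside
- flux: small white bottle, 40 mm diameter, 85 mm tall, near the robot; bystander; origin at the centre of its underside
- reel: solder reel, 66 mm diameter, 22 mm tall; bystander; origin at the centre of its underside
- phone_a: phone 145 x 70 x 8 mm at the left; bystander; origin at the centre of its underside
- phone_b: phone 145 x 70 x 8 mm at the right; bystander; origin at the centre of its underside
- driver: screwdriver 140 mm long lying along x between unit and stand; not the tool for this; bystander; origin at the centre of its underside
- tape: roll of tape, 64 mm diameter, 19 mm tall; bystander; origin at the centre of its underside
There are look-alikes about, which are no part of the job. What is shaped like the part that bears key_grip but blue or purple is not meant.

How it is judged:
On the way, in this order (a step that is already met when the one before it is completed fails the run):
1. the key is out of its stand (z of key_tip in the frame of stand_hole above 0.005 m), for 0.1 s.
2. the key's blade is in the lock's slot, at least 4 mm deep (horizontal distance between key_tip and slot below 0.004 m and z of key_tip in the frame of slot below -0.004 m and angle between the x axis of key_tip and the x axis of slot, either way round below 0.3 rad), for 0.1 s.
3. the lock is turned to its stop (past 1.51 rad) by the blade in its slot, and the blade bears firmly on it there (over 20 N in all) (all of step 2 and value of joint cam above 1.51 rad and contact force between key and cam above 20 N), for 0.2 s.
At the end, for the whole second after the job is handed in: the lock is at its stop (past 1.51 rad) and the key stands upright (within 0.1 rad), at rest, fully down in its stand's hole (collar within 4 mm of the stand's top, within 5 mm of the hole's axis) (value of joint cam above 1.51 rad and horizontal distance between key_tip and stand_hole below 0.005 m and z of key_tip in the frame of stand_hole below -0.036 m and angle between key_tip's own z axis and vertical below 0.1 rad and linear speed of key below 0.02 m/s); the robot touches nothing.
It fails at once if the key bears on the lock with more than 50 N (it is forced) (contact force between key and cam above 50 N).
It fails at once if the lock is touched by the fingers (contact force between the fingers and cam above 1 N).
It fails at once if the robot or key strikes the unit or the stand with more than 40 N (contact force between any of the arm, the fingers and unit above 40 N or contact force between any of key, the fingers and stand above 40 N).
It fails at once if another thing on the bench is moved by more than 30 mm (distance of any of tin, flux, reel, phone_a, phone_b, driver, tape from where it was at the start of the episode above 0.03 m).
It also fails if it takes over 72 s, if anything falls off the work surface, if the arm or the gripper's body presses on something with over 40 N, if the wrist force passes 120 N, or if a joint passes its speed limit or range.

## Working session

There is one attempt and no reset: what is moved stays moved. The work goes in short steps, Python scripts to look and compute and a tool call to move; the robot and the scene stay as the last step left them, time stands still between calls to the robot, and variables do not carry over. Pictures are saved under pics/ and viewed, about 8 in all and at most 12, crops included, and the job is handed in when it is done.

Besides the shell and the picture viewer there is one more tool, called as a command line: name --argument value ..., lists and objects as JSON in quotes. arm_command: Moves the arm, as the interface text tells. Its arguments: {"type":"object","properties":{"plan":{"type":"array","items":{"type":"number"}},"grip":{"type":"number"}},"required":["plan"]}

```bash
mkdir -p pics; cat > h.py <<'E'
import numpy as np, cv2
from bench import ctrl
from scipy.spatial.transform import Rotation as R
def rot(a):
    a=np.array(a,float)
    return a if a.shape==(3,3) else R.from_quat(a,scalar_first=True).as_matrix()
def cam(n):
    c=ctrl.camera(n); c['R']=rot(c['attitude']); c['eye']=np.array(c['eye']); return c
def ray(c,px):
    K=np.array(c['camera_matrix']); d=np.array([c['k1'],0,0,0,0],float)
    p=cv2.undistortPoints(np.array([[px]],float),K,d,None,None,None)[0,0]
    v=c['R']@np.array([p[0],-p[1],-1]); return v/np.linalg.norm(v)
def onz(c,px,z):
    v=ray(c,px); return c['eye']+v*(z-c['eye'][2])/v[2]
def proj(c,P):
    q=c['R'].T@(np.array(P)-c['eye']); s=np.array([q[0],-q[1]])/-q[2]; s=s*(1+c['k1']*(s@s))
    K=np.array(c['camera_matrix']); return K[:2,:2]@s+K[:2,2]
def save(c,n,box=None,s=1):
    im=c['color'][...,::-1]
    if box: x0,y0,x1,y1=box; im=im[y0:y1,x0:x1]
    cv2.imwrite('pics/'+n,cv2.resize(im,None,fx=s,fy=s,interpolation=cv2.INTER_CUBIC))
E
python3 - <<'E'
from h import *
for n in('top','side'):
    c=cam(n); save(c,n+'0.png'); print(n,c['camera_matrix'],c['k1'],c['eye'],c['attitude'])
print(ctrl.get_obs())
E
```

```text
top [[516.22491115   0.         327.05331814]
 [  0.         516.22491115 203.11113987]
 [  0.           0.           1.        ]] -0.11197474083590221 [0.440295   0.0181244  1.41105039] [ 0.71590387  0.02887449 -0.03615342 -0.69666408]
side [[503.93530135   0.         317.15526138]
 [  0.         503.93530135 206.04652264]
 [  0.           0.           1.        ]] -0.13576103527732755 [0.43385321 0.92399146 0.75713025] [-0.06312581 -0.03976986  0.45196075  0.88891224]
{'time_s': 0.1, 'q': array([ 1.01470687e+00,  1.81495106e-01,  1.60793346e+00,  6.25387625e-06,
        1.35380629e+00, -2.06314843e-01]), 'dq': array([ 9.36740305e-04, -1.11738549e-03, -2.91795864e-03,  1.01587826e-04,
       -1.01424384e-03, -5.01989968e-05]), 'joint_efforts': array([ 6.11276701e-04, -4.45875371e+01, -3.52243066e+01, -3.22296564e-04,
        4.08702952e-03, -5.52803328e-05]), 'eef_pos': array([0.19675757, 0.53974241, 0.230446  ]), 'eef_rot': array([-3.08314199e-04,  1.73997770e-01,  9.84745704e-01, -7.61026618e-04]), 'wrist_force': array([ 0.3302258 , -0.70630643,  1.54687437]), 'torque': array([-0.00725101, -0.03207906, -0.02355567]), 'opening': 0.9973035382987628}
```

View pics/top0.png

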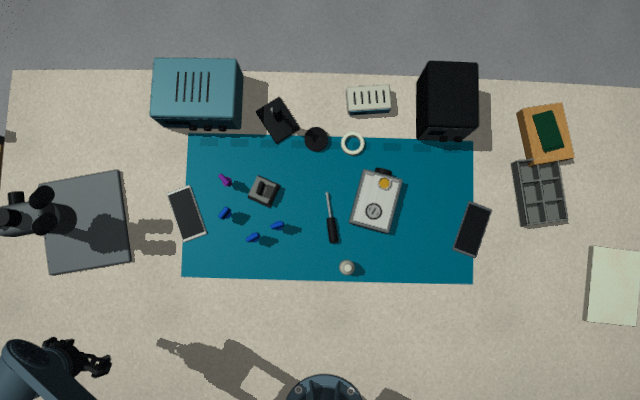

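View pics/side0.png

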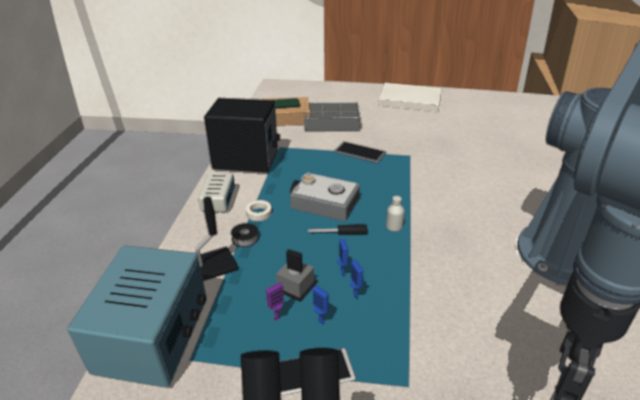

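Top view: the stand with the black-handled key is at about (264,190), the lock head at (373,211) and the tin at (385,184). The blue and purple decoys are around (225–278, 180–238). In the side view the key handle is at (294,262). I'll enlarge crops next.

```bash
python3 - <<'E'
from h import *
t=cam('top'); s=cam('side')
f=lambda c,b,k:cv2.resize(c['color'][b[1]:b[3],b[0]:b[2],::-1],None,fx=k,fy=k,interpolation=cv2.INTER_CUBIC)
a=f(t,(240,165,290,215),8);b=f(t,(345,165,410,240),5.334)
b=cv2.resize(b,(347,400))
d=np.zeros((200,747,3),np.uint8); e=f(s,(260,240,330,300),3.33); d[:e.shape[0],:e.shape[1]]=e[:200]
e=f(s,(285,165,365,220),3.6); d[:e.shape[0],260:260+e.shape[1]]=e[:200]
cv2.imwrite('pics/crop1.png',np.vstack([np.hstack([a,b]),d]))
for n,p,z in(('stand',(264,190),.06),('lock',(373,211),.058),('tin',(385,184),.064),('flux',(347,268),.085)): print(n,onz(t,p,z))
print('key side/top',onz(t,(263,186),.136),onz(s,(294,252),.136))
E
```

```text
stand [0.59519453 0.17291994 0.06      ]
lock [ 0.54780876 -0.11567746  0.058     ]
tin [ 0.61959066 -0.14550993  0.064     ]
flux [ 0.39770876 -0.04932469  0.085     ]
key side/top [0.59643001 0.16709372 0.136     ] [0.59000384 0.23067552 0.136     ]
```

View pics/crop1.png

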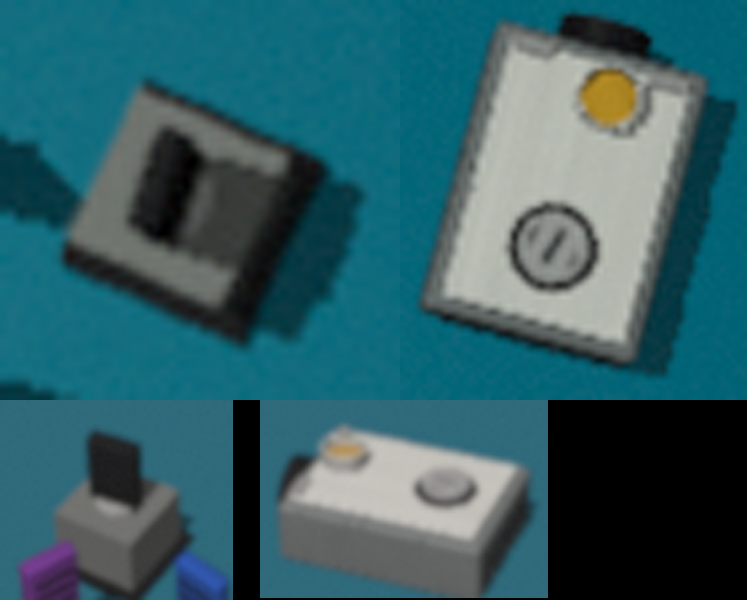

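Crops: the handle is a dark strip running top-right to bottom-left in the top view. The lock head has a slot tilted slightly clockwise of the unit's long axis, and the tin is on the far half of the hatch. Next I'll measure these with masks.

```bash
cat > m.py <<'E'
from h import *
# average several top pics
def avg(n,k):
    c=cam(n); ims=[c['color'].astype(float)]+[ctrl.camera(n)['color'].astype(float) for _ in range(k-1)]
    c['f']=np.mean(ims,0); c['g']=c['f'].mean(2); return c
def patch(c,cx,cy,z,h,res):  # rectified metric patch at plane z: rows = x desc, cols = y desc (like the picture)
    n=int(2*h/res)+1; xs=cx+h-np.arange(n)*res; ys=cy+h-np.arange(n)*res
    X,Y=np.meshgrid(xs,ys,indexing='ij'); P=np.stack([X,Y,np.full_like(X,z)],-1).reshape(-1,3)
    q=(P-c['eye'])@c['R']; s=np.stack([q[:,0],-q[:,1]],1)/-q[:,2:]; s=s*(1+c['k1']*(s**2).sum(1,keepdims=True))
    K=np.array(c['camera_matrix']); uv=(s*K[0,0]+K[:2,2]).astype(np.float32).reshape(n,n,2)
    return cv2.remap(c['f'].astype(np.float32),uv[...,0],uv[...,1],cv2.INTER_CUBIC).clip(0,255).astype(np.uint8)
E
python3 - <<'E'
from m import *
t=avg('top',6); s=avg('side',4)
np.savez('/tmp/f.npz',t=t['f'],s=s['f'])
A=patch(t,.59,.17,.096,.05,.00025); B=patch(t,.548,-.116,.058,.05,.00025)
C=patch(t,.578,-.123,.05,.1,.0005); D=patch(s,.59,.17,.096,.05,.00025)
r=lambda x:cv2.resize(x,(390,290*390//390))
im=np.vstack([np.hstack([cv2.resize(x,(300,300)) for x in (A,B)]),np.hstack([cv2.resize(x,(300,300)) for x in (C,D)])])
cv2.imwrite('pics/p.png',im[...,::-1])
# key dark, near top plane
g=A.mean(2); m=(g<45).astype(np.uint8)
for th in(35,45,55):
  m=(g<th).astype(np.uint8); cs,_=cv2.findContours(m,0,2)
  for k in cs:
    if 200<cv2.contourArea(k):
        (cx,cy),(w,h),a=cv2.minAreaRect(k); print('key',th,'x',.64-cy*.00025,'y',.22-cx*.00025,w*.25,h*.25,a)
# slot
g=B.mean(2); print('headlevel',np.percentile(g[170:230,170:230],[0,10,50,90]))
E
```

```text
key 35 x 0.587757827758789 y 0.1681316909790039 65.6819839477539 62.82939147949219 22.921417236328125
key 35 x 0.5956891555786132 y 0.17761159896850587 16.43303871154785 33.594905853271484 17.185705184936523
key 45 x 0.59325 y 0.214 19.0 12.0 90.0
key 45 x 0.5705567932128907 y 0.1580554618835449 54.99817657470703 92.04911804199219 63.92816162109375
key 45 x 0.5956953620910644 y 0.1774764633178711 17.95474624633789 34.58879089355469 17.553543090820312
key 55 x 0.5935 y 0.213625 12.75 22.0 0.0
key 55 x 0.5705984344482422 y 0.15797225952148436 57.92561340332031 92.95232391357422 63.181800842285156
key 55 x 0.5956178550720215 y 0.17685166931152344 20.10947036743164 35.58429718017578 17.020524978637695
key 55 x 0.6184928245544433 y 0.16044837188720704 35.74407196044922 3.053927421569824 23.66314125061035
key 55 x 0.6276330757141113 y 0.18246038055419922 7.613260269165039 2.607090950012207 19.440034866333008
headlevel [ 64.33333333  75.66666667 124.66666667 144.33333333]
```

View pics/p.png

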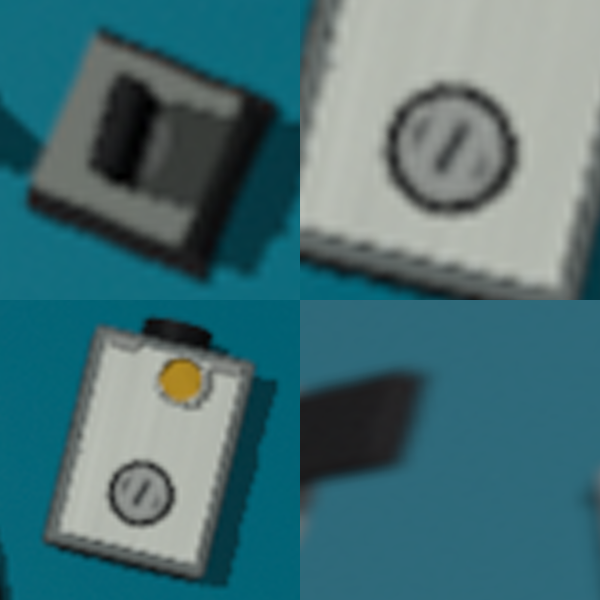

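Patches show the key handle tilted about 17° and the lock slot near the centre of its ring. I'll refine with the side view (triangulation), a ring fit and slot moments.

```bash
cat > /tmp/a.py <<'E'
from m import *
t=cam('top'); s=cam('side'); z=np.load('/tmp/f.npz'); t['f']=z['t']; s['f']=z['s']
def big(c,b,k=6): return cv2.resize(c['f'][b[1]:b[3],b[0]:b[2]].astype(np.float32),None,fx=k,fy=k,interpolation=cv2.INTER_CUBIC)
def pxof(b,p,k=6): return ((p[0]+.5)/k-.5+b[0],(p[1]+.5)/k-.5+b[1])
# key in side
b=(275,240,315,290); S=big(s,b); m=(S.mean(2)<50).astype(np.uint8); cs,_=cv2.findContours(m,0,2)
k=max(cs,key=lambda k:cv2.contourArea(k)); ap=cv2.approxPolyDP(k,7,True)[:,0]
print('side corners',[np.round(pxof(b,p),1) for p in ap])
for p in ap: print('  on .096',onz(s,pxof(b,p),.096)[:2])
# handle centre as area centroid of the hexagon
M=cv2.moments(k); ps=pxof(b,(M['m10']/M['m00'],M['m01']/M['m00']))
b2=(245,170,275,210); T=big(t,b2); m=(T.mean(2)<42).astype(np.uint8); cs,_=cv2.findContours(m,0,2)
for k in cs:
    M=cv2.moments(k)
    if M['m00']>600:
        pt=pxof(b2,(M['m10']/M['m00'],M['m01']/M['m00']))
        r1,r2=ray(t,pt),ray(s,ps); A=np.stack([r1,-r2],1); l=np.linalg.lstsq(A,s['eye']-t['eye'],rcond=None)[0]
        P1,P2=t['eye']+l[0]*r1,s['eye']+l[1]*r2
        print('key area',M['m00']/36,'tri',P1.round(4),P2.round(4),'on.072',onz(t,pt,.072).round(4),onz(s,ps,.072).round(4))
# lock
B=patch(t,.548,-.116,.058,.03,.00025); g=B.mean(2)
yy,xx=np.mgrid[:g.shape[0],:g.shape[1]]; X=.578-yy*.00025; Y=-.086-xx*.00025
rr=np.hypot(X-.5478,Y+.1157)
ring=(g<80)&(rr>.014)&(rr<.024)
kk=np.argwhere(ring)[:,::-1].astype(np.float32); e=cv2.fitEllipse(kk); print('ring',.578-e[0][1]*.00025,-.086-e[0][0]*.00025,np.array(e[1])*.25)
for cx,cy in((.5478,-.1157),):
  for th in (85,95,105):
    sl=(g<th)&(rr<.0105); n=sl.sum()
    n_,L,st,ce=cv2.connectedComponentsWithStats(sl.astype(np.uint8)); i=1+np.argmax(st[1:,4]); q=L==i
    x,y=X[q],Y[q]; C=np.cov(x,y); w,v=np.linalg.eigh(C); d=v[:,1]*np.sign(v[0,1])
    print('slot',th,q.sum(),x.mean().round(4),y.mean().round(4),'yaw',np.arctan2(d[1],d[0]).round(3),np.sqrt(12*w)*1000)
# unit hatch (bright)
C=patch(t,.578,-.123,.05,.1,.0005); g=C.mean(2); m=(g>140).astype(np.uint8); m=cv2.morphologyEx(m,cv2.MORPH_CLOSE,np.ones((15,15)))
cs,_=cv2.findContours(m,0,2); k=max(cs,key=cv2.contourArea); (cx,cy),wh,a=cv2.minAreaRect(k); print('hatch',.678-cy*.0005,-.023-cx*.0005,np.array(wh)*.5,a)
# stand top
b=(245,170,290,215); 
A=patch(t,.5985,.18,.045,.05,.00025); hsv=cv2.cvtColor(A,cv2.COLOR_RGB2HSV); m=((hsv[...,1]<60)&(hsv[...,2]>55)).astype(np.uint8); m=cv2.morphologyEx(m,cv2.MORPH_OPEN,np.ones((7,7)))
cs,_=cv2.findContours(m,0,2); k=max(cs,key=cv2.contourArea); (cx,cy),wh,a=cv2.minAreaRect(k); print('stand',.6485-cy*.00025,.23-cx*.00025,np.array(wh)*.25,a)
E
python3 /tmp/a.py
```

```text
side corners [array([287.6, 250.1]), array([286.2, 252.9]), array([287.6, 266.9]), array([300.4, 271.4]), array([302.8, 267.2]), array([300.8, 253.8])]
  on .096 [0.61384033 0.18205733]
  on .096 [0.61480521 0.19080903]
  on .096 [0.60429653 0.23033935]
  on .096 [0.57769491 0.23930439]
  on .096 [0.57527445 0.22730532]
  on .096 [0.58584935 0.18938606]
key area 106.65277777777777 tri [0.5697 0.1657 0.0549] [0.604  0.17   0.0587] on.072 [0.5681 0.1639 0.072 ] [0.6008 0.1844 0.072 ]
key area 72.72222222222223 tri [0.5989 0.1809 0.0687] [0.6015 0.1812 0.069 ] on.072 [0.5985 0.1805 0.072 ] [0.6008 0.1844 0.072 ]
ring 0.5481236400604248 -0.11633171463012695 [38.94894409 39.55607986]
slot 85 652 0.548 -0.1162 yaw -0.539 [ 2.79325993 14.68927071]
slot 95 952 0.5483 -0.1163 yaw -0.534 [ 3.66561541 16.08673949]
slot 105 1268 0.5484 -0.1164 yaw -0.532 [ 4.53722164 17.2242666 ]
hatch 0.5774047088623048 -0.12363450622558594 [ 94.88101196 134.55647278] 13.920960426330566
stand 0.5988099975585938 0.1803300018310547 [57.62646484 59.59100342] 22.833654403686523
```

arm_command --plan '[-10, -4, 1, 0, -20, -8, 3, 0, -27, -10.7, 3, 0, -27, -10.7, 3, 0, -27, -10.7, 3, 0, -27, -10.7, 3, 0, -27, -10.7, 3, 0, -27, -10.7, 3, 0, -27, -10.7, 3, 0, -27, -10.7, 3, 0, -27, -10.7, 3, 0, -27, -10.7, 3, 0, -27, -10.7, 3, 0, -27, -10.7, 3, 0, -27, -10.7, 3, 0, -27, -10.7, 3, 0, -27, -10.7, 3, 0, -27, -10.7, 3, 0, -27, -10.7, 3, -0.07, -10, -4, 3, 0]' --grip 0.55

```text
time_s: 2.8
eef_pos: [0.6002, 0.1811, 0.1731]
eef_rot: [0.0, 0.14, 0.99, -0.0]
wrist_force: [-0.3, 0.1, 0.2]
opening: 0.55
```

```bash
cat > d.py <<'E'
from h import *
import sys
def state():
    o=ctrl.get_obs(); Q=rot(o['eef_rot']); yaw=np.arctan2(Q[1,1],Q[0,1]) # tool y yaw
    return o,Q,yaw
def need(P,kyaw):
    o,Q,yaw=state(); d=Q.T@(np.array(P)-o['eef_pos']); a=(kyaw+np.pi/2-yaw+np.pi/2)%np.pi-np.pi/2
    print('t',round(o['time_s'],2),'pos',o['eef_pos'].round(4),'keyyaw',round(yaw-np.pi/2,4),'shift mm',(d*1000).round(1),'turn',round(-a,3),'F',o['wrist_force'].round(1),'T',o['torque'].round(3),'op',round(o['opening'],3),'tilt',Q[:,2].round(4))
if __name__=='__main__': v=[float(x) for x in sys.argv[1:]]; need(v[:3],v[3])
E
python3 d.py .5995 .1815 .053 -.28
```

```text
t 2.8 pos [0.6002 0.1811 0.1731] keyyaw -0.2815 shift mm [  0.9   0.3 120.1] turn -0.001 F [-0.3  0.1  0.2] T [-0.011 -0.013 -0.063] op 0.55 tilt [ 7.e-04 -7.e-04 -1.e+00]
```

arm_command --plan '[0.9, 0.3, 10, 0, 0, 0, 15, 0, 0, 0, 15, 0, 0, 0, 15, 0, 0, 0, 15, 0, 0, 0, 15, 0, 0, 0, 15, 0, 0, 0, 10, 0, 0, 0, 6, 0, 0, 0, 4, 0, 0, 0, 0, 0]'

```text
time_s: 3.9
eef_pos: [0.5977, 0.1843, 0.053]
eef_rot: [-0.0, 0.139, 0.99, -0.0]
wrist_force: [0.3, 0.1, 0.4]
opening: 0.55
```

arm_command --plan '[0, 0, 0, 0, 0, 0, 0, 0, 0, 0, 0, 0, 0, 0, 0, 0, 0, 0, 0, 0, 0, 0, 0, 0, 0, 0, 0, 0, 0, 0, 0, 0]' --grip 0

```text
time_s: 4.7
eef_pos: [0.5983, 0.1844, 0.0541]
eef_rot: [0.001, 0.139, 0.99, 0.0]
wrist_force: [-0.7, 0.0, 4.9]
opening: 0.136
```

```bash
python3 d.py .5995 .1815 .053 -.28; python3 - <<'E'
from h import *
t=cam('top'); s=cam('side')
f=lambda c,b,k:cv2.resize(c['color'][b[1]:b[3],b[0]:b[2],::-1],None,fx=k,fy=k,interpolation=cv2.INTER_CUBIC)
cv2.imwrite('pics/grip.png',np.hstack([f(s,(255,220,335,300),5),f(t,(220,150,300,230),5)]))
E
```

```text
t 4.7 pos [0.5983 0.1844 0.0541] keyyaw -0.2798 shift mm [-2.  -2.5  1.1] turn 0.0 F [-0.7  0.   4.9] T [-0.055  0.032 -0.04 ] op 0.136 tilt [ 1.3e-03  1.0e-04 -1.0e+00]
```

View pics/grip.png

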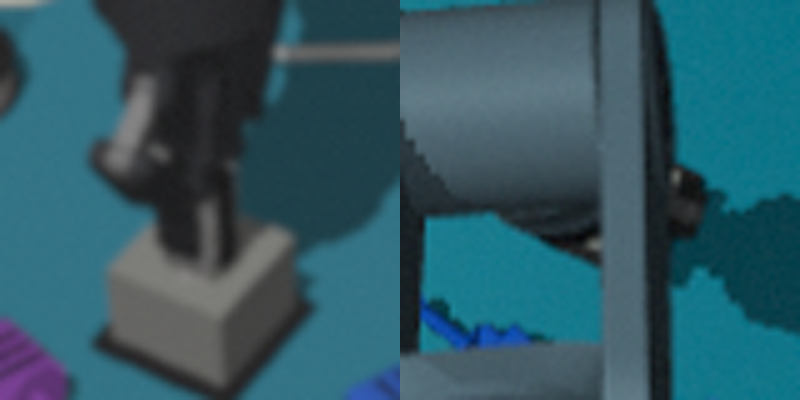

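Gripper closed on the handle (11.6 mm). The handle is visible between the fingers above the stand. Lifting.

arm_command --plan '[0, 0, -2, 0, 0, 0, -4, 0, 0, 0, -8, 0, 0, 0, -12, 0, 0, 0, -12, 0, 0, 0, -12, 0, 0, 0, -12, 0, 0, 0, -12, 0, 0, 0, -12, 0, 0, 0, -12, 0, 0, 0, -12, 0, 0, 0, -6, 0, 0, 0, 0, 0, 0, 0, 0, 0, 0, 0, 0, 0]'

```text
time_s: 6.3
eef_pos: [0.5972, 0.1843, 0.1684]
eef_rot: [-0.001, 0.139, 0.99, -0.0]
wrist_force: [-0.3, -0.3, -1.0]
opening: 0.129
```

```bash
python3 d.py .5481 -.1163 .170 -.534
```

```text
t 6.3 pos [0.5972 0.1843 0.1684] keyyaw -0.2798 shift mm [ -35.9 -302.5   -1.5] turn 0.254 F [-0.3 -0.3 -1. ] T [-0.008 -0.03   0.001] op 0.129 tilt [-1.5e-03 -2.0e-04 -1.0e+00]
```

arm_command --plan '[-1, -8, 0, 0, -2.4, -20, 0, 0, -2.4, -20, 0, 0, -2.4, -20, 0, 0, -2.4, -20, 0, 0, -2.4, -20, 0, 0, -2.4, -20, 0, 0, -2.4, -20, 0, 0, -2.4, -20, 0, 0, -2.4, -20, 0, 0, -2.4, -20, 0, 0, -2.4, -20, 0, 0, -2.4, -20, 0, 0, -2.4, -20, 0, 0, -2.4, -20, 0, 0, -1.9, -14, 0, 0.084, 0, 0, 0, 0.085, 0, 0, 0, 0.085, 0, 0, 0, 0, 0, 0, 0, 0]'

```text
time_s: 8.3
eef_pos: [0.549, -0.1161, 0.169]
eef_rot: [-0.0, 0.263, 0.965, -0.0]
wrist_force: [0.2, -0.5, -0.4]
opening: 0.133
```

arm_command --plan '[0, 0, 5, 0, 0, 0, 10, 0, 0, 0, 10, 0, 0, 0, 10, 0, 0, 0, 8, 0, 0, 0, 3, 0, 0, 0, 0, 0, 0, 0, 0, 0, 0, 0, 0, 0, 0, 0, 0, 0]'

```text
time_s: 9.3
eef_pos: [0.5497, -0.1161, 0.1238]
eef_rot: [0.0, 0.264, 0.965, -0.0]
wrist_force: [-0.2, 0.8, -0.7]
opening: 0.13
```

```bash
python3 d.py .5481 -.1163 .1 -.534; python3 - <<'E'
from h import *
s=cam('side');t=cam('top')
f=lambda c,b,k:cv2.resize(c['color'][b[1]:b[3],b[0]:b[2],::-1],None,fx=k,fy=k,interpolation=cv2.INTER_CUBIC)
cv2.imwrite('pics/hover.png',f(s,(295,130,385,220),6))
print(proj(s,(.5481,-.1163,.058)),proj(s,(.5481,-.1163,.077)))
E
```

```text
t 9.3 pos [ 0.5497 -0.1161  0.1238] keyyaw -0.5338 shift mm [ 1.3 -1.  23.8] turn 0.0 F [-0.2  0.8 -0.7] T [-0.029 -0.015  0.034] op 0.13 tilt [ 9.e-04 -4.e-04 -1.e+00]
[337.48296894 185.82217912] [337.55726557 179.43153223]
```

View pics/hover.png

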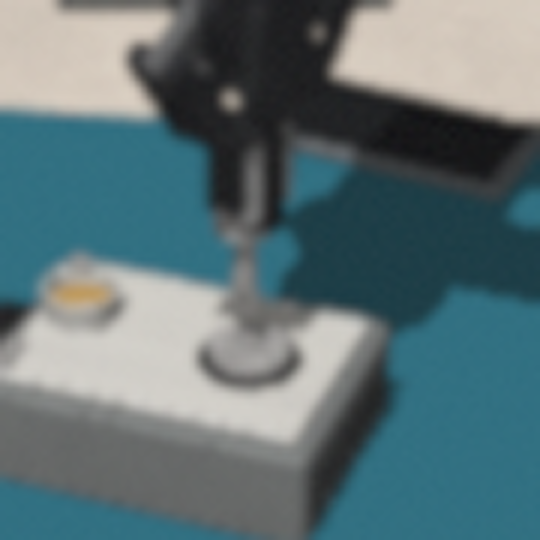

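Hover view: the shank is at crop x≈245 and the head centre at x≈250, so the key is about 2 mm to the left in the image and the handle is firmly held. I'll measure it numerically.

```bash
python3 - <<'E'
from m import *
s=avg('side',6); f0=np.load('/tmp/f.npz')['s']; f1=s['f']
np.save('/tmp/s1.npy',f1)
# ring in original side image, on plane .058
c=dict(s); c['f']=f0
B=patch(c,.548,-.116,.058,.03,.00025); 
c['f']=f1; B1=patch(c,.548,-.116,.058,.03,.00025)
yy,xx=np.mgrid[:241,:241]; X=.578-yy*.00025; Y=-.086-xx*.00025
g=B.mean(2); rr=np.hypot(X-.548,Y+.116)
# head (grey) vs hatch (bright): centroid of gray head pixels
for th in(95,110,125,150):
    q=((g<th)&(rr<.024)).astype(np.uint8); q=cv2.morphologyEx(q,cv2.MORPH_CLOSE,np.ones((25,25)))
    cs,_=cv2.findContours(q,0,2); k=max(cs,key=cv2.contourArea); (a,b),r=cv2.minEnclosingCircle(k); e=cv2.fitEllipse(k)
    print('head',th,.578-e[0][1]*.00025,-.086-e[0][0]*.00025,np.array(e[1])*.25)
# shank rows
G=f1.mean(2)
for r in range(164,186): print(r,G[r,326:348].round().astype(int))
cv2.imwrite('pics/pp.png',cv2.resize(np.hstack([B,B1]),None,fx=1.6,fy=1.6)[...,::-1])
E
```

```text
head 95 0.5328824844360351 -0.09980758476257323 [3.55095887 9.55270386]
head 110 0.5336233749389648 -0.10072962188720702 [ 5.21937084 14.03127384]
head 125 0.5346157035827637 -0.10133887386322021 [ 8.0643959  18.10529709]
head 150 0.5486216678619384 -0.10525910758972168 [25.35725975 40.92797852]
164 [ 98  97  92  80  62  50  46  41  44  69  97 107  88  56  34  42  64  78
  76  67  61  57]
165 [ 97  97  95  89  80  72  66  60  60  79 103 108  88  55  33  39  57  67
  63  57  54  54]
166 [ 98  97  97  95  92  88  83  79  78  91 106 103  80  50  33  38  49  57
  56  54  55  54]
167 [ 97  97  97  97  96  93  91  90  91  96 100  90  68  46  41  49  56  57
  56  54  54  54]
168 [ 97  97  98  97  96  96  98 100 101 101  97  84  68  60  62  69  74  70
  60  55  54  54]
169 [ 97  97  97  97  97  99 104 108 111 110 102  91  82  81  82  87  89  81
  66  56  54  54]
170 [ 97  97  97  97  98 100 103 107 111 112 106  97  92  93  94  96  95  88
  74  60  55  54]
171 [ 97  98  97  97  97  98  99  99 101 102 100  95  94  96  97  97  97  92
  80  63  55  54]
172 [97 98 97 98 97 97 96 95 96 98 97 93 93
[... 563 characters left out ...]
2  92  78  63  56
  55  54  54  53]
179 [203 202 201 199 193 178 157 139 128 122 121 120 113 105  96  84  74  69
  64  58  56  55]
180 [204 203 203 202 193 172 142 126 122 120 120 118 112 107 103  98  95  93
  82  73  69  70]
181 [204 204 204 201 189 165 138 124 119 119 119 116 110 108 107 107 109 108
  99  92  92 101]
182 [204 204 204 201 192 176 161 145 128 119 114 111 107 106 107 108 110 110
 107 108 118 141]
183 [203 204 204 202 198 191 182 166 145 125 109 102 101 103 108 111 112 115
 118 125 146 173]
184 [203 203 203 201 196 189 181 169 151 130 112 101  97 103 117 125 127 136
 145 154 173 192]
185 [204 203 199 193 185 177 170 161 149 136 127 117 110 118 135 144 147 158
 172 181 193 201]
```

View pics/pp.png

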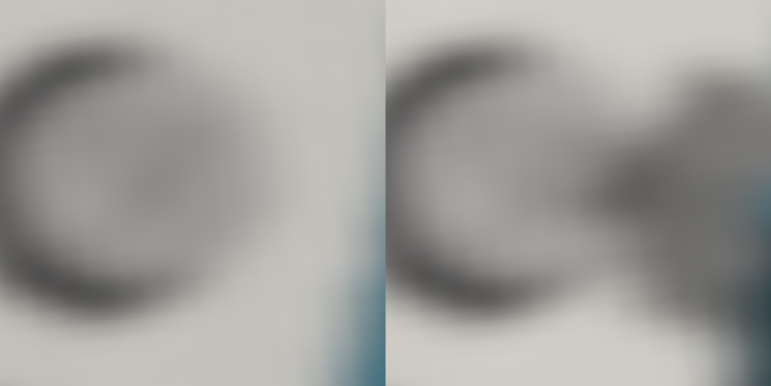

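Side resolution is coarse here. The side view puts the lock and key with the same bias relative to the top view, so I'll trust the top view for position and find the fit by touch. Next: correct a little, then descend gently.

arm_command --plan '[1.4, -0.5, 3, 0, 1.4, -0.5, 4, 0, 0, 0, 4, 0, 0, 0, 3, 0, 0, 0, 1, 0, 0, 0, 0, 0, 0, 0, 0, 0, 0, 0, 0, 0]'

```text
time_s: 10.5
eef_pos: [0.5466, -0.1155, 0.1085]
eef_rot: [0.0, 0.264, 0.965, -0.0]
wrist_force: [-0.6, -0.4, -1.2]
opening: 0.129
```

```bash
python3 d.py .5468 -.1155 .099 -.534
```

```text
t 10.5 pos [ 0.5466 -0.1155  0.1085] keyyaw -0.5338 shift mm [-0.2  0.   9.5] turn 0.0 F [-0.6 -0.4 -1.2] T [ 0.011 -0.014  0.001] op 0.129 tilt [ 3.e-04 -2.e-04 -1.e+00]
```

arm_command --plan '[0, 0, 1, 0, 0, 0, 1, 0, 0, 0, 1, 0, 0, 0, 0.5, 0, 0, 0, 0.5, 0, 0, 0, 0, 0, 0, 0, 0, 0]'

```text
time_s: 11.2
eef_pos: [0.5465, -0.1154, 0.1043]
eef_rot: [0.0, 0.264, 0.965, 0.0]
wrist_force: [0.6, -0.5, -0.9]
opening: 0.132
```

```bash
python3 d.py .5468 -.1155 .099 -.534
```

```text
t 11.2 pos [ 0.5465 -0.1154  0.1043] keyyaw -0.5338 shift mm [-0.3  0.1  5.3] turn 0.0 F [ 0.6 -0.5 -0.9] T [-0.044 -0.002  0.01 ] op 0.132 tilt [ 0. -0. -1.]
```

arm_command --plan '[0, 0, 1, 0, 0, 0, 1, 0, 0, 0, 0, 0, 0, 0, 0, 0]'

```text
time_s: 11.6
eef_pos: [0.5464, -0.1154, 0.1022]
eef_rot: [-0.0, 0.264, 0.965, 0.0]
wrist_force: [-0.3, 0.0, -0.2]
opening: 0.138
```

arm_command --plan '[0, 0, 1, 0, 0, 0, 1, 0, 0, 0, 0, 0, 0, 0, 0, 0]'

```text
time_s: 12.0
eef_pos: [0.5464, -0.1154, 0.1002]
eef_rot: [-0.0, 0.264, 0.965, 0.0]
wrist_force: [0.1, 0.5, -1.1]
opening: 0.135
```

```bash
python3 d.py .5468 -.1155 .099 -.534
```

```text
t 12.0 pos [ 0.5464 -0.1154  0.1002] keyyaw -0.5338 shift mm [-0.4  0.1  1.2] turn 0.0 F [ 0.1  0.5 -1.1] T [ 0.002  0.047 -0.055] op 0.135 tilt [-1.e-04  1.e-04 -1.e+00]
```

The blade entered about 6 mm below the head's top with no force, so it is in the slot. I'll probe sideways to centre it.

arm_command --plan '[0, 0.5, 0, 0, 0, 0, 0, 0, 0, 0, 0, 0]'

```text
time_s: 12.3
eef_pos: [0.5468, -0.1149, 0.1003]
eef_rot: [0.0, 0.264, 0.965, -0.0]
wrist_force: [-0.0, 0.4, -1.6]
opening: 0.137
```

arm_command --plan '[0, 0.5, 0, 0, 0, 0, 0, 0, 0, 0, 0, 0]'

```text
time_s: 12.6
eef_pos: [0.547, -0.1145, 0.1003]
eef_rot: [-0.0, 0.264, 0.965, -0.0]
wrist_force: [0.3, 0.4, -0.4]
opening: 0.129
```

arm_command --plan '[0, -1.5, 0, 0, 0, 0, 0, 0, 0, 0, 0, 0]'

```text
time_s: 12.9
eef_pos: [0.5463, -0.1157, 0.1003]
eef_rot: [0.0, 0.264, 0.965, 0.0]
wrist_force: [1.4, 1.5, -1.5]
opening: 0.134
```

arm_command --plan '[0, -0.5, 0, 0, 0, 0, 0, 0, 0, 0, 0, 0]'

```text
time_s: 13.2
eef_pos: [0.5462, -0.1159, 0.1003]
eef_rot: [0.0, 0.264, 0.965, 0.0]
wrist_force: [2.6, 4.6, -1.1]
opening: 0.131
```

arm_command --plan '[0, 1.5, 0, 0, 0, 0.5, 0, 0, 0, 0, 0, 0, 0, 0, 0, 0]'

```text
time_s: 13.6
eef_pos: [0.5469, -0.1148, 0.1003]
eef_rot: [-0.0, 0.264, 0.965, -0.0]
wrist_force: [1.0, -0.7, -0.9]
opening: 0.134
```

arm_command --plan '[0, 0.5, 0, 0, 0, 0, 0, 0, 0, 0, 0, 0]'

```text
time_s: 13.9
eef_pos: [0.5471, -0.1143, 0.1002]
eef_rot: [-0.0, 0.264, 0.965, -0.0]
wrist_force: [-0.5, -0.7, -0.9]
opening: 0.132
```

arm_command --plan '[0, 0.5, 0, 0, 0, 0, 0, 0, 0, 0, 0, 0]'

```text
time_s: 14.2
eef_pos: [0.5473, -0.114, 0.1003]
eef_rot: [-0.0, 0.264, 0.965, -0.0]
wrist_force: [-2.5, -2.5, -1.0]
opening: 0.134
```

arm_command --plan '[0, -1.3, 0, 0, 1.5, 0, 0, 0, 0, 0, 0, 0, 0, 0, 0, 0]'

```text
time_s: 14.6
eef_pos: [0.5458, -0.1138, 0.1004]
eef_rot: [0.0, 0.264, 0.965, 0.0]
wrist_force: [1.4, -0.1, -0.8]
opening: 0.133
```

arm_command --plan '[1, 0, 0, 0, 0, 0, 0, 0, 0, 0, 0, 0]'

```text
time_s: 14.9
eef_pos: [0.5454, -0.1137, 0.1005]
eef_rot: [0.001, 0.264, 0.965, -0.0]
wrist_force: [4.8, -1.6, -3.0]
opening: 0.134
```

arm_command --plan '[-2, 0, 0, 0, -2, 0, 0, 0, 0, 0, 0, 0, 0, 0, 0, 0]'

```text
time_s: 15.3
eef_pos: [0.5477, -0.1154, 0.1001]
eef_rot: [-0.001, 0.264, 0.965, 0.0]
wrist_force: [-0.9, 0.3, 0.3]
opening: 0.135
```

arm_command --plan '[-1, 0, 0, 0, 0, 0, 0, 0, 0, 0, 0, 0]'

```text
time_s: 15.6
eef_pos: [0.549, -0.1161, 0.1002]
eef_rot: [-0.0, 0.264, 0.965, -0.0]
wrist_force: [0.2, 0.3, -1.6]
opening: 0.135
```

arm_command --plan '[1.8, 0, 0, 0, 0, 0, 0, 0, 0, 0, 0, 0.05, 0, 0, 0, 0.1, 0, 0, 0, 0.1, 0, 0, 0, 0.05, 0, 0, 0, 0, 0, 0, 0, 0]'

```text
time_s: 16.4
eef_pos: [0.5476, -0.1148, 0.1003]
eef_rot: [0.0, 0.404, 0.915, 0.0]
wrist_force: [0.9, 2.2, -1.1]
opening: 0.131
```

```bash
python3 d.py .5468 -.1155 .099 -1.813
```

```text
t 16.4 pos [ 0.5476 -0.1148  0.1003] keyyaw -0.8322 shift mm [ 0.  -1.1  1.3] turn 0.981 F [ 0.9  2.2 -1.1] T [ 0.398 -0.392  0.079] op 0.131 tilt [ 5.e-04  4.e-04 -1.e+00]
```

arm_command --plan '[0, 0, 0, 0.08, 0, 0, 0, 0.08, 0, 0, 0, 0.08, 0, 0, 0, 0.08, 0, 0, 0, 0.08, 0, 0, 0, 0, 0, 0, 0, 0]'

```text
time_s: 17.1
eef_pos: [0.5483, -0.1145, 0.1004]
eef_rot: [0.001, 0.578, 0.816, 0.001]
wrist_force: [3.3, 3.6, -2.9]
opening: 0.132
```

```bash
python3 d.py .5468 -.1155 .099 -1.813
```

```text
t 17.1 pos [ 0.5483 -0.1145  0.1004] keyyaw -1.2326 shift mm [-0.5 -1.7  1.4] turn 0.58 F [ 3.3  3.6 -2.9] T [ 0.736 -0.924  0.049] op 0.132 tilt [ 0.002  0.001 -1.   ]
```

arm_command --plan '[0.3, 0.7, 0, 0, 0, 0, 0, 0, 0, 0, 0, 0]'

```text
time_s: 17.4
eef_pos: [0.5484, -0.1144, 0.1004]
eef_rot: [0.0, 0.578, 0.816, 0.0]
wrist_force: [3.6, 3.3, -2.6]
opening: 0.134
```

```bash
python3 d.py .5468 -.1155 .099 -1.813
```

```text
t 17.4 pos [ 0.5484 -0.1144  0.1004] keyyaw -1.2334 shift mm [-0.5 -1.9  1.4] turn 0.58 F [ 3.6  3.3 -2.6] T [ 0.66  -0.827  0.09 ] op 0.134 tilt [ 9.e-04  3.e-04 -1.e+00]
```

arm_command --plan '[0.3, 0.7, 0, 0, 0, 0, 0, 0, 0, 0, 0, 0, 0, 0, 0, 0]'

```text
time_s: 17.8
eef_pos: [0.5485, -0.1142, 0.1003]
eef_rot: [0.0, 0.579, 0.816, -0.0]
wrist_force: [2.2, 1.3, -1.4]
opening: 0.134
```

```bash
python3 d.py .5468 -.1155 .099 -1.813
```

```text
t 17.8 pos [ 0.5485 -0.1142  0.1003] keyyaw -1.2338 shift mm [-0.6 -2.   1.3] turn 0.579 F [ 2.2  1.3 -1.4] T [ 0.346 -0.545  0.079] op 0.134 tilt [-0.e+00 -1.e-04 -1.e+00]
```

arm_command --plan '[0.1, 0.3, 0, 0.08, 0, 0, 0, 0.08, 0, 0, 0, 0.08, 0, 0, 0, 0.08, 0, 0, 0, 0.08, 0, 0, 0, 0, 0, 0, 0, 0]'

```text
time_s: 18.5
eef_pos: [0.5493, -0.1141, 0.1004]
eef_rot: [0.001, 0.728, 0.685, 0.0]
wrist_force: [3.9, 1.5, -4.3]
opening: 0.133
```

```bash
python3 d.py .5468 -.1155 .099 -1.813
```

```text
t 18.5 pos [ 0.5493 -0.1141  0.1004] keyyaw -1.6317 shift mm [-1.6 -2.4  1.4] turn 0.181 F [ 3.9  1.5 -4.3] T [ 0.266 -1.121  0.056] op 0.133 tilt [ 1.2e-03 -3.0e-04 -1.0e+00]
```

arm_command --plan '[0.1, 1.0, 0, 0, 0, 0, 0, 0.06, 0, 0, 0, 0.06, 0, 0, 0, 0.05, 0, 0, 0, 0, 0, 0, 0, 0]'

```text
time_s: 19.1
eef_pos: [0.5499, -0.1141, 0.1003]
eef_rot: [0.0, 0.784, 0.621, -0.0]
wrist_force: [3.5, 0.7, -3.1]
opening: 0.13
```

```bash
python3 d.py .5468 -.1155 .099 -1.813
```

```text
t 19.1 pos [ 0.5499 -0.1141  0.1003] keyyaw -1.8017 shift mm [-2.1 -2.7  1.3] turn 0.011 F [ 3.5  0.7 -3.1] T [ 0.07  -0.799  0.094] op 0.13 tilt [ 2.e-04 -3.e-04 -1.e+00]
```

arm_command --plan '[0.1, 0.7, 0, 0, 0, 0, 0, 0.04, 0, 0, 0, 0.04, 0, 0, 0, 0, 0, 0, 0, 0]'

```text
time_s: 19.6
eef_pos: [0.5503, -0.1141, 0.1003]
eef_rot: [-0.0, 0.808, 0.589, -0.0]
wrist_force: [1.5, 0.4, -1.6]
opening: 0.133
```

```bash
python3 d.py .5468 -.1155 .099 -1.813
```

```text
t 19.6 pos [ 0.5503 -0.1141  0.1003] keyyaw -1.8822 shift mm [-2.4 -2.9  1.3] turn -0.069 F [ 1.5  0.4 -1.6] T [ 0.014 -0.321  0.104] op 0.133 tilt [-5.e-04 -2.e-04 -1.e+00]
```

arm_command --plan '[0, 0, 0, 0.03, 0, 0, 0, 0, 0, 0, 0, 0]'

```text
time_s: 19.9
eef_pos: [0.5504, -0.1141, 0.1003]
eef_rot: [-0.0, 0.817, 0.577, -0.0]
wrist_force: [2.1, -0.7, -2.1]
opening: 0.134
```

```bash
python3 d.py .5468 -.1155 .099 -1.813
```

```text
t 19.9 pos [ 0.5504 -0.1141  0.1003] keyyaw -1.9124 shift mm [-2.5 -2.9  1.3] turn -0.099 F [ 2.1 -0.7 -2.1] T [-0.096 -0.362  0.088] op 0.134 tilt [-3.e-04 -2.e-04 -1.e+00]
```

arm_command --plan '[0, 0, 0, 0.03, 0, 0, 0, 0, 0, 0, 0, 0]'

```text
time_s: 20.2
eef_pos: [0.5504, -0.1141, 0.1003]
eef_rot: [0.0, 0.826, 0.564, -0.0]
wrist_force: [1.4, -1.3, -1.7]
opening: 0.131
```

```bash
python3 d.py .5468 -.1155 .099 -1.813
```

```text
t 20.2 pos [ 0.5504 -0.1141  0.1003] keyyaw -1.9425 shift mm [-2.7 -2.9  1.3] turn -0.13 F [ 1.4 -1.3 -1.7] T [-0.227 -0.34   0.075] op 0.131 tilt [-2.e-04 -2.e-04 -1.e+00]
```

arm_command --plan '[0, 0, 0, 0.03, 0, 0, 0, 0, 0, 0, 0, 0]'

```text
time_s: 20.5
eef_pos: [0.5505, -0.1141, 0.1003]
eef_rot: [0.0, 0.834, 0.552, -0.0]
wrist_force: [0.8, -1.2, -2.0]
opening: 0.135
```

```bash
python3 d.py .5468 -.1155 .099 -1.813
```

```text
t 20.5 pos [ 0.5505 -0.1141  0.1003] keyyaw -1.9726 shift mm [-2.8 -2.8  1.3] turn -0.16 F [ 0.8 -1.2 -2. ] T [-0.278 -0.36   0.109] op 0.135 tilt [-0.e+00 -2.e-04 -1.e+00]
```

arm_command --plan '[0, 0, 0, 0.02, 0, 0, 0, 0, 0, 0, 0, 0]'

```text
time_s: 20.8
eef_pos: [0.5505, -0.1141, 0.1003]
eef_rot: [0.0, 0.84, 0.543, -0.0]
wrist_force: [1.4, -2.0, -0.8]
opening: 0.133
```

```bash
python3 d.py .5468 -.1155 .099 -1.813
```

```text
t 20.8 pos [ 0.5505 -0.1141  0.1003] keyyaw -1.9936 shift mm [-2.9 -2.8  1.3] turn -0.181 F [ 1.4 -2.  -0.8] T [-0.326 -0.429  0.111] op 0.133 tilt [ 1.e-04 -2.e-04 -1.e+00]
```

arm_command --plan '[0, 0, 0, 0.02, 0, 0, 0, 0, 0, 0, 0, 0]'

```text
time_s: 21.1
eef_pos: [0.5505, -0.114, 0.1003]
eef_rot: [0.0, 0.845, 0.535, -0.0]
wrist_force: [1.6, -2.2, -0.9]
opening: 0.135
```

```bash
python3 d.py .5468 -.1155 .099 -1.813
```

```text
t 21.1 pos [ 0.5505 -0.114   0.1003] keyyaw -2.0137 shift mm [-2.9 -2.7  1.3] turn -0.201 F [ 1.6 -2.2 -0.9] T [-0.4   -0.427  0.069] op 0.135 tilt [ 1.e-04 -1.e-04 -1.e+00]
```

arm_command --plan '[0, 0, 0, 0.02, 0, 0, 0, 0, 0, 0, 0, 0]'

```text
time_s: 21.4
eef_pos: [0.5506, -0.114, 0.1003]
eef_rot: [0.0, 0.85, 0.526, 0.0]
wrist_force: [1.6, -1.8, -2.2]
opening: 0.132
```

```bash
python3 d.py .5468 -.1155 .099 -1.813
```

```text
t 21.4 pos [ 0.5506 -0.114   0.1003] keyyaw -2.0337 shift mm [-3.  -2.8  1.3] turn -0.221 F [ 1.6 -1.8 -2.2] T [-0.506 -0.479  0.083] op 0.132 tilt [ 2.e-04 -2.e-04 -1.e+00]
```

arm_command --plan '[0, 0, 0, 0.02, 0, 0, 0, 0.02, 0, 0, 0, 0, 0, 0, 0, 0]'

```text
time_s: 21.8
eef_pos: [0.5506, -0.1141, 0.1003]
eef_rot: [0.0, 0.861, 0.509, 0.0]
wrist_force: [3.3, -3.4, -1.9]
opening: 0.134
```

```bash
python3 d.py .5468 -.1155 .099 -1.813; python3 - <<'E'
from h import *
s=cam('side');t=cam('top')
f=lambda c,b,k:cv2.resize(c['color'][b[1]:b[3],b[0]:b[2],::-1],None,fx=k,fy=k,interpolation=cv2.INTER_CUBIC)
cv2.imwrite('pics/turn.png',np.hstack([f(s,(300,140,375,215),5),f(t,(335,170,410,245),5)]))
E
```

```text
t 21.8 pos [ 0.5506 -0.1141  0.1003] keyyaw -2.0737 shift mm [-3.1 -2.7  1.3] turn -0.261 F [ 3.3 -3.4 -1.9] T [-0.621 -0.657  0.227] op 0.134 tilt [ 3.e-04 -2.e-04 -1.e+00]
```

View pics/turn.png

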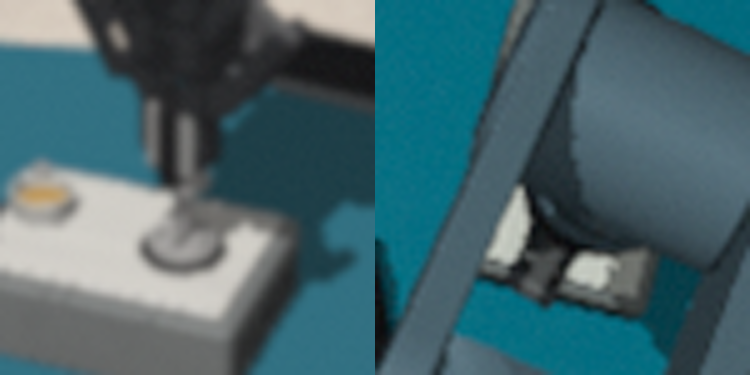

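The blade is in the head and the tin is untouched. The moment jumped to about 0.23 N·m, so it is at the stop. I'll hold and re-read.

arm_command --plan '[0, 0, 0, 0, 0, 0, 0, 0, 0, 0, 0, 0]'

```text
time_s: 22.2
eef_pos: [0.5506, -0.1141, 0.1003]
eef_rot: [0.0, 0.861, 0.509, 0.0]
wrist_force: [3.0, -3.8, -2.8]
opening: 0.137
```

```bash
python3 d.py .5468 -.1155 .099 -1.813
```

```text
t 22.2 pos [ 0.5506 -0.1141  0.1003] keyyaw -2.0738 shift mm [-3.1 -2.6  1.3] turn -0.261 F [ 3.  -3.8 -2.8] T [-0.65  -0.776  0.194] op 0.137 tilt [ 3.e-04 -2.e-04 -1.e+00]
```

arm_command --plan '[0, 0, 0, 0, 0, 0, 0, 0]'

```text
time_s: 22.4
eef_pos: [0.5506, -0.114, 0.1004]
eef_rot: [0.0, 0.861, 0.509, 0.0]
wrist_force: [4.0, -3.5, -3.4]
opening: 0.139
```

```bash
python3 d.py .5468 -.1155 .099 -1.813
```

```text
t 22.4 pos [ 0.5506 -0.114   0.1004] keyyaw -2.0738 shift mm [-3.2 -2.6  1.4] turn -0.261 F [ 4.  -3.5 -3.4] T [-0.774 -0.767  0.226] op 0.139 tilt [ 2.e-04 -2.e-04 -1.e+00]
```

Steady at about 0.21 N·m for over 0.5 s, so the lock is firmly home. Now I'll unload the turn by backing off within the play, then withdraw upward.

arm_command --plan '[0, 0, 0, -0.06, 0, 0, 0, -0.06, 0, 0, 0, -0.03, 0, 0, 0, 0, 0, 0, 0, 0]'

```text
time_s: 22.9
eef_pos: [0.5502, -0.1137, 0.1002]
eef_rot: [-0.0, 0.821, 0.572, -0.0]
wrist_force: [1.1, 0.1, -0.5]
opening: 0.134
```

```bash
python3 d.py .5505 -.114 .17 -1.813
```

```text
t 22.9 pos [ 0.5502 -0.1137  0.1002] keyyaw -1.9249 shift mm [ -0.2   0.3 -69.8] turn -0.112 F [ 1.1  0.1 -0.5] T [-0.285 -0.305  0.041] op 0.134 tilt [-7.e-04  5.e-04 -1.e+00]
```

arm_command --plan '[0, 0, 0, -0.03, 0, 0, -1, 0, 0, 0, -2, 0, 0, 0, -2, 0, 0, 0, -2, 0, 0, 0, -3, 0, 0, 0, -6, 0, 0, 0, -10, 0, 0, 0, -12, 0, 0, 0, -12, 0, 0, 0, -12, 0, 0, 0, -8, 0, 0, 0, 0, 0, 0, 0, 0, 0]'

```text
time_s: 24.3
eef_pos: [0.5504, -0.1139, 0.1704]
eef_rot: [0.0, 0.812, 0.584, 0.0]
wrist_force: [-0.6, -0.8, -1.7]
opening: 0.132
```

```bash
python3 d.py .598 .1835 .17 -.28; python3 - <<'E'
from m import *
t=avg('top',2);s=avg('side',1)
f=lambda c,b,k:cv2.resize(c['color'][b[1]:b[3],b[0]:b[2],::-1],None,fx=k,fy=k,interpolation=cv2.INTER_CUBIC)
cv2.imwrite('pics/lifted.png',np.hstack([f(s,(300,110,390,200),5)]))
E
```

```text
t 24.3 pos [ 0.5504 -0.1139  0.1704] keyyaw -1.8938 shift mm [297.1 -49.3   0.4] turn 1.528 F [-0.6 -0.8 -1.7] T [-0.035  0.026 -0.05 ] op 0.132 tilt [ 1.e-04 -0.e+00 -1.e+00]
```

View pics/lifted.png

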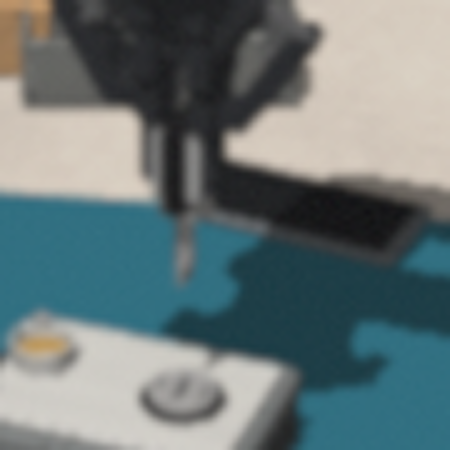

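Key hanging straight, the lock slot turned, tin undisturbed. Now rotate back and return to the stand.

arm_command --plan '[0, 0, 0, -0.05, 0, 0, 0, -0.12, 0, 0, 0, -0.12, 0, 0, 0, -0.12, 0, 0, 0, -0.12, 0, 0, 0, -0.12, 0, 0, 0, -0.12, 0, 0, 0, -0.12, 0, 0, 0, -0.12, 0, 0, 0, -0.12, 0, 0, 0, -0.12, 0, 0, 0, -0.12, 0, 0, 0, -0.12, 0, 0, 0, -0.12, 0, 0, 0, 0, 0, 0, 0, 0]'

```text
time_s: 26.05
eef_pos: [0.5503, -0.1138, 0.1698]
eef_rot: [-0.0, 0.143, 0.99, 0.0]
wrist_force: [0.8, -0.6, -0.9]
opening: 0.134
```

```bash
python3 d.py .5981 .1813 .17 -.28
```

```text
t 26.05 pos [ 0.5503 -0.1138  0.1698] keyyaw -0.2869 shift mm [ 3.760e+01  2.966e+02 -1.000e-01] turn -0.007 F [ 0.8 -0.6 -0.9] T [-0.039 -0.003  0.022] op 0.134 tilt [-8.e-04  4.e-04 -1.e+00]
```

arm_command --plan '[1, 8, 0, 0, 2.5, 20, 0, 0, 2.5, 20, 0, 0, 2.5, 20, 0, 0, 2.5, 20, 0, 0, 2.5, 20, 0, 0, 2.5, 20, 0, 0, 2.5, 20, 0, 0, 2.5, 20, 0, 0, 2.5, 20, 0, 0, 2.5, 20, 0, 0, 2.5, 20, 0, 0, 2.5, 20, 0, 0, 2.5, 20, 0, 0, 2.5, 20, 0, 0, 1.6, 8.6, 0, 0, 0, 0, 0, 0, 0, 0, 0, 0, 0, 0, 0, 0, 0, 0, 0, 0]'

```text
time_s: 28.05
eef_pos: [0.5975, 0.1804, 0.1703]
eef_rot: [0.0, 0.142, 0.99, -0.0]
wrist_force: [0.0, 0.4, -0.7]
opening: 0.134
```

```bash
python3 d.py .5981 .1813 .095 -.28
```

```text
t 28.05 pos [0.5975 0.1804 0.1703] keyyaw -0.2851 shift mm [-0.3  1.  75.3] turn -0.005 F [ 0.   0.4 -0.7] T [-0.009 -0.023  0.049] op 0.134 tilt [-0.e+00 -2.e-04 -1.e+00]
```

arm_command --plan '[0, 1, 6, 0, 0, 0, 12, 0, 0, 0, 14, 0, 0, 0, 14, 0, 0, 0, 14, 0, 0, 0, 10, 0, 0, 0, 2, 0, 0, 0, 0, 0, 0, 0, 0, 0, 0, 0, 0, 0]'

```text
time_s: 29.05
eef_pos: [0.5984, 0.1824, 0.0992]
eef_rot: [0.001, 0.141, 0.99, 0.0]
wrist_force: [-0.2, -0.2, -1.9]
opening: 0.134
```

```bash
python3 d.py .5981 .1813 .095 -.28; python3 - <<'E'
from h import *
s=cam('side')
save(s,'pre.png',(255,215,335,305),6)
E
```

```text
t 29.05 pos [0.5984 0.1824 0.0992] keyyaw -0.2838 shift mm [-0.  -1.1  4.2] turn -0.004 F [-0.2 -0.2 -1.9] T [ 0.03  -0.031  0.053] op 0.134 tilt [ 1.6e-03  2.0e-04 -1.0e+00]
```

View pics/pre.png

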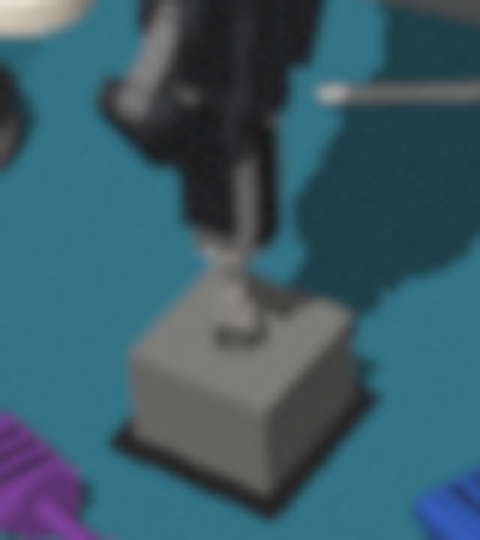

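The blade tip is just above the hole (crop 241,335), centred. Lower it in.

arm_command --plan '[0, -0.8, 2, 0, 0, 0, 3, 0, 0, 0, 3, 0, 0, 0, 3, 0, 0, 0, 3, 0, 0, 0, 0, 0, 0, 0, 0, 0]'

```text
time_s: 29.8
eef_pos: [0.5974, 0.1815, 0.0841]
eef_rot: [-0.0, 0.141, 0.99, -0.0]
wrist_force: [0.2, -0.3, -0.7]
opening: 0.139
```

arm_command --plan '[0, 0, 4, 0, 0, 0, 5, 0, 0, 0, 5, 0, 0, 0, 5, 0, 0, 0, 4, 0, 0, 0, 2, 0, 0, 0, 0, 0, 0, 0, 0, 0]'

```text
time_s: 30.6
eef_pos: [0.5976, 0.1815, 0.0594]
eef_rot: [0.0, 0.141, 0.99, 0.0]
wrist_force: [0.1, 0.0, -1.4]
opening: 0.129
```

```bash
python3 d.py .5981 .1813 .0535 -.28
```

```text
t 30.6 pos [0.5976 0.1815 0.0594] keyyaw -0.2838 shift mm [-0.5 -0.1  5.9] turn -0.004 F [ 0.1  0.  -1.4] T [-0.026 -0.009  0.009] op 0.129 tilt [ 1.e-04  0.e+00 -1.e+00]
```

arm_command --plan '[0, 0, 2, 0, 0, 0, 2, 0, 0, 0, 1, 0, 0, 0, 0, 0, 0, 0, 0, 0]'

```text
time_s: 31.1
eef_pos: [0.5975, 0.1815, 0.0543]
eef_rot: [-0.0, 0.141, 0.99, -0.0]
wrist_force: [-0.0, -0.1, -1.9]
opening: 0.129
```

arm_command --plan '[0, 0, 0.5, 0, 0, 0, 0.5, 0, 0, 0, 0, 0, 0, 0, 0, 0]'

```text
time_s: 31.5
eef_pos: [0.5976, 0.1815, 0.0541]
eef_rot: [0.0, 0.141, 0.99, -0.0]
wrist_force: [-3.0, -1.0, 5.0]
opening: 0.136
```

Seated (contact at z≈0.054). Release and rise.

arm_command --plan '[0, 0, 0, 0, 0, 0, 0, 0, 0, 0, 0, 0, 0, 0, 0, 0, 0, 0, 0, 0, 0, 0, 0, 0]' --grip 0.5

```text
time_s: 32.1
eef_pos: [0.5975, 0.1815, 0.0532]
eef_rot: [-0.0, 0.141, 0.99, -0.0]
wrist_force: [0.7, 0.7, -0.3]
opening: 0.5
```

arm_command --plan '[0, 0, -3, 0, 0, 0, -6, 0, 0, 0, -10, 0, 0, 0, -15, 0, 0, 0, -20, 0, 0, 0, -20, 0, 0, 0, -20, 0, 0, 0, -20, 0, 0, 0, -20, 0, 20, 5, -10, 0, 30, 10, 0, 0, 30, 10, 0, 0, 30, 20, 0, 0, 30, 20, 0, 0, 30, 20, 0, 0, 20, 10, 0, 0, 0, 0, 0, 0, 0, 0, 0, 0]'

```text
time_s: 33.9
eef_pos: [0.442, 0.3262, 0.1986]
eef_rot: [0.001, 0.141, 0.99, 0.0]
wrist_force: [0.3, -0.0, 0.9]
opening: 0.499
```

```bash
python3 d.py .5981 .1813 .0535 -.28; python3 - <<'E'
from m import *
t=avg('top',6); s=avg('side',4); np.savez('/tmp/f.npz',t=t['f'],s=s['f'])
f=lambda c,b,k:cv2.resize(c['color'][b[1]:b[3],b[0]:b[2],::-1],None,fx=k,fy=k,interpolation=cv2.INTER_CUBIC)
a=np.hstack([f(s,(255,215,335,295),4),f(t,(235,160,295,220),5.34)[:320,:320]]); b=np.hstack([f(t,(340,165,410,235),4.572),f(s,(285,160,365,240),4)])
cv2.imwrite('pics/end.png',np.vstack([cv2.resize(a,(600,300)),cv2.resize(b,(600,300))]))
E
sed -i 's/B=patch(t,.548/B=patch(t,.548/' /tmp/a.py; python3 /tmp/a.py
```

```text
t 33.9 pos [0.442  0.3262 0.1986] keyyaw -0.2825 shift mm [-190.   -95.8  145.4] turn -0.002 F [ 0.3 -0.   0.9] T [ 0.018 -0.009  0.025] op 0.499 tilt [ 2.e-03  4.e-04 -1.e+00]
side corners [array([288.1, 250.1]), array([286.6, 252.8]), array([287.8, 266.8]), array([300.6, 270.9]), array([302.4, 267.6]), array([300.6, 253.6])]
  on .096 [0.61284923 0.18192254]
  on .096 [0.61424666 0.19022892]
  on .096 [0.60406975 0.22983561]
  on .096 [0.5776204  0.23790529]
  on .096 [0.5757482  0.22831134]
  on .096 [0.58626273 0.18894062]
key area 94.34722222222223 tri [0.5698 0.1651 0.0546] [0.6041 0.1693 0.0583] on.072 [0.5681 0.1632 0.072 ] [0.6007 0.1841 0.072 ]
key area 70.13888888888889 tri [0.599  0.1806 0.0686] [0.6015 0.1809 0.069 ] on.072 [0.5986 0.1802 0.072 ] [0.6007 0.1841 0.072 ]
ring 0.5481016807556152 -0.11635922050476073 [38.8960762  39.54823685]
slot 85 198 0.548 -0.1194 yaw 1.488 [2.13335735 5.5873152 ]
slot 95 363 0.548 -0.1192 yaw 1.453 [2.84514384 7.68563198]
slot 105 854 0.5488 -0.1164 yaw 1.351 [ 3.62252653 15.15941002]
hatch 0.5779782867431641 -0.12365435791015625 [ 96.16197968 136.66888428] 13.775017738342285
stand 0.5985966262817383 0.17978152465820313 [56.93087769 60.25449371] 22.86849594116211
```

View pics/end.png

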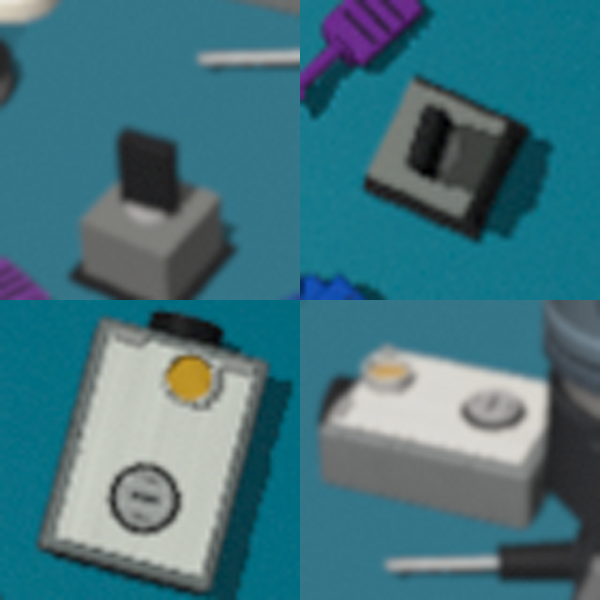

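Key upright in the stand with the collar down, position same as at the start; slot turned crosswise; tin in place. One quick check of the slot angle by weighted moments.

```bash
python3 - <<'E'
from m import *
t=cam('top'); t['f']=np.load('/tmp/f.npz')['t']
B=patch(t,.5483,-.1164,.058,.015,.00025); g=B.mean(2).astype(float); yy,xx=np.mgrid[:121,:121]; X=(60-yy)*.25; Y=(60-xx)*.25
for a0 in(-1.75,-1.85):
  for r in (8,10):
    c=np.array([np.cos(a0),np.sin(a0)]); u=X*c[0]+Y*c[1]; v=-X*c[1]*1+Y*c[0]
    # darkness-weighted centre line v(u)
    us=np.arange(-r,r+.1,1.); vs=[]
    for q in us:
        k=(abs(u-q)<.7)&(abs(v)<4.5); w=np.maximum(np.percentile(g[k],80)-g[k],0); vs.append((w*v[k]).sum()/w.sum())
    print(a0,r,'slot yaw',a0+np.arctan(np.polyfit(us,vs,1)[0]))
E
```

```text
-1.75 8 slot yaw -1.7780309064650903
-1.75 10 slot yaw -1.7752024011104568
-1.85 8 slot yaw -1.7870352566036525
-1.85 10 slot yaw -1.7937813607803763
```

```bash
python3 -c "
from bench import ctrl
print(ctrl.hand_in())"
```

```text
the job is handed in; nothing more can be done
None
```

The lock is turned to its stop and the key is back down in its stand and released. I handed the job in at about 34 s, and no verdict was reported.

- **Insertion:** the blade went about 6 mm into the slot with no measurable resistance. I then centred it by gentle sideways touches.
- **Turning:** I turned the lock clockwise at about 0.08 N·m. The moment then jumped to 0.19–0.23 N·m, and I held it there for over 0.5 s. I backed off within the blade's play before withdrawing, so the lock should not have turned back.
- **Return:** the key touched down at the same height it was gripped at. The last pictures show it upright at its starting position, within 1 mm.
- **Other things:** the pictures show the tin undisturbed. I saw nothing else move, but I did not measure the rest of the bench.

**Lock angle:** the camera puts the lock at about 1.53–1.55 rad, with roughly ±0.03 rad of error. That fits the 1.57 stop, but the 1.51 limit is barely outside that error. Two of the first three slot masks gave lower angles (1.41 to 1.45), but they caught only part of the slot. For "fully locked" I rely mainly on the jump in the moment.

**Side camera:** its positions sat 2–6 mm off the top view's, so I took positions from the top view and from touch.

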